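# Take the glued signal hut out of the clamp jig

### The arm

A 6-joint arm with a two-finger parallel gripper is mounted at the origin on a cart in front of the work surface, level with it; the furniture and walls round the work are solid. World frame = base frame: x ahead of the robot, y to its left, z up, the work surface at z = 0. Lengths are in m, angles in rad, forces in N, time in s.
With the tool pointing down it reaches from about 0.325 to 0.75 m from the base axis. Payload 7.6 kg.
Tool frame: the origin (TCP) lies between the finger pads; the fingertips stand 25 mm ahead of it and the grasp point (between the pads) lies 6 mm ahead of it; z points along the fingers, y is the line along which they close (so a half turn about z gives the same grasp; the last joint's range is limited). The gripper opens to 85 mm and grips with 20 to 120 N. Pads are 22 mm wide; open, the fingers measure 114 mm over their backs; the gripper's body (76 mm by 85 mm) begins 54 mm behind the grasp point. The pads swing forward as they close: fully open they stand 13 mm farther back than shut.
Start: joints at [-1.316, 0.052, 1.401, -0, 1.689, -0.07], TCP at [0.168, -0.498, 0.256] pointing down, gripper open.
Joint ranges: [-2.9, 2.9], [-0.91, 2.17], [0.12, 2.37], [-1.06, 4.2], [0.26, 2.73], [-2.93, 2.93]. Speed limits (rad/s): [2.57, 2.57, 3.01, 3.14, 3.14, 3.14].

### API

Orientations are given as a 3x3 rotation matrix whose columns are the frame's x, y, z axes.
In Python, from workcell import sense, imaging, ticket gives the robot as it stands. The module is installed in compiled form; this text tells all that it offers.
- The arm moves only by the tool arm_command, never from a script. Its arguments are lists of equal length, an entry for each row: "slide": the shift along the world's x, y, z in units of 25 mm (1.0 is 25 mm), a list of three; "angular": the turn, a rotation vector about the world's x, y, z in degrees, a list of three. In form: {"slide": [[x, y, z], ...], "angular": [[ax, ay, az], ...]}. A call has exactly 5 rows; each row is the pose to reach, as a shift and turn from the pose commanded when the call began; what a row does not reach only later rows make up. A row lasts 1/12 s, in which the tool goes at most 41.7 mm and 7.16 degrees, less where a joint would pass 70% of its speed; a pose out of reach is approached as far as the arm can. A call with a gripper value outside its range is refused whole. "jaw" is the opening, from 0 (shut) to 1 (fully open), set as the call begins (left out, the last holds). The fingers move at their own pace and stop on an object; "grip_force" is the grip in N (left out, the last holds). Time passes only in rows, so rows that repeat a pose let the fingers close, or fill a call up. It gives the time, the measured TCP pose, the force, the opening and the grip force at its end, in the units of the state.
- sense(): the state, without advancing time (a new reading comes with each control period).
- imaging.get_image(name): name is "side" or "top"; returns the picture (384x512x3 uint8, blue, green, red); there is no depth.
- imaging.calibration(name): a dict with "mtx" (3x3 intrinsics, pixels), "pose" (4x4, takes a point from camera to world coordinates). Camera axes: x right, y up, looking along -z (the intrinsics and any distortion apply to the point x, -y, -z); pixel columns grow to the right and rows downward; lengths in m; the calibration is good to about 2 mm. A picture is of the moment at which its call begins. calibration takes no time and is no camera call.
- ticket.finish_job(): hands the job in; it is judged then, once.
The state is a dict: "time": time; "qpos": joint angles; "joint_vel": joint speeds; "joint_efforts": joint torques, N m; "tcp_pos": TCP position; "orientation": TCP orientation; "ft_force": force on the tool from outside, world axes, zero at the start; "torque": the same for the moment, N m; "opening": finger opening in m; "gripper_force": force on a finger pad.
Only numpy, scipy, OpenCV 4.12 (cv2) and the standard library are available. Lean on these libraries where they do the work, as an engineer would, in place of code of your own. Each camera call takes 0.05 s, during which the arm holds its last target. There are 200 camera calls.

### The job

The glue on the little grey flat-roofed hut has set. Swing the jig's sprung clamp arm up and back by its red side handle until it stays open by itself, then take the hut out of the jig and set it down upright in the middle of the square cork mat without dropping it; leave the clamp open.

Things in the scene. Friction and masses are not known exactly. Their poses are not given: they have to be found in the camera images.
- clamp (a joint): Clamp arm's hinge, rad: 0 = closed, arm level, pad on the hut's roof; grows as the arm swings up and back, away from the hut; stop at 1.9. A spring pulls it shut below about 0.95, open to the stop above 1.1; lifting takes up to 6 N at the handle. Arm: steel strap 120 x 14 x 6 mm. Its level hinge axis is 54 mm above the table on a fixed jig (plate 155 x 90 x 10 mm, blue hinge block).
- clamp_grip (a point): Grasp point on the axis of the red handle, a round bar 12 mm thick (it may turn in the grip) sticking out 50 mm sideways from the arm's free end, 22 mm of it beyond this point; 54 mm above the table when closed. Turns with the arm; closed: x level along the arm, y along the bar to the arm (its middle is 35 mm off), z up. Hinge axis: parallel to the bar, 120 mm off along x.
- hut: Grey flat-roofed model hut, 41 (x) x 46 (y) x 30 (z) mm, 36 to 63 g, origin at the centre of its underside, z up. It stands on the jig's plate, 10 mm above the table, under the clamp, its x axis along the clamp arm within 3 degrees. Rubber strips 4 mm high lie before and behind it (x sides); its y walls are free: grasp across y once the clamp is open.
- mat: Square cork mat, 130 x 130 x 4 mm, fixed to the table; origin at the centre of its underside.
Mind the look-alikes: they are no part of the job. Leave any pink or purple look-alike of the hut alone.

How it is judged:
On the way:
1. the clamp arm is open past its hold-open point (over 1.4 rad) with the hut still in the jig (moved less than 15 mm) (value of joint clamp above 1.4 rad and distance of hut from where it was at the start of the episode below 0.015 m), for 0.2 s.
At the end, for the whole second after the job is handed in: The hut stands upright (within 10 degrees) and still on the cork mat, its centre within 30 mm of the mat's centre, turned any way about the vertical, and the clamp arm stands open (over 1.4 rad) (value of joint clamp above 1.4 rad and horizontal distance between hut and mat below 0.03 m and z of hut in the frame of mat between 0 and 0.01 m and angle between hut's own z axis and vertical below 0.17 rad and linear speed of hut below 0.02 m/s); the robot touches nothing.
It fails at once if the hut is dragged out (over 15 mm) while the clamp arm is not past its hold-open point (under 0.95 rad), or the arm shuts again afterwards (distance of hut from where it was at the start of the episode above 0.015 m and value of joint clamp below 0.95 rad).
It fails at once if the hut is dropped: in the air, more than 30 mm above the table, with no finger on it (height (world z) of hut above 0.03 m and contact force between the fingers and hut below 0.02 N).
It also fails if it takes over 54 s, if anything falls off the work surface, if the arm or the gripper's body presses on something with over 40 N, if the wrist force passes 120 N, or if a joint passes its speed limit or range.

## Working session

There is one attempt and no reset: what is moved stays moved. The work goes in short steps, Python scripts to look and compute and a tool call to move; the robot and the scene stay as the last step left them, time stands still between calls to the robot, and variables do not carry over. Pictures are saved under pics/ and viewed, at most 10 in all, crops included, and the job is handed in when it is done.

Besides the shell and the picture viewer there is one more tool, called as name(argument=value, ...) on one line, values as JSON. arm_command: Moves the arm, as the interface text tells. Its arguments: {"type":"object","properties":{"slide":{"type":"array"},"angular":{"type":"array"},"jaw":{"type":"number"},"grip_force":{"type":"number"}},"required":["slide","angular"]}

```bash
mkdir -p pics; python3 - <<'E'
from workcell import sense, imaging
import cv2,numpy as np
for n in("top","side"):
    cv2.imwrite(f"pics/{n}0.png",imaging.get_image(n)); c=imaging.calibration(n); print(n,c["mtx"].round(1).tolist(),c["pose"].round(3).tolist(),[k for k in c])
s=sense();print(s["time"],s["tcp_pos"],np.round(s["orientation"],3).tolist(),s["opening"])
E
```

```text
top [[484.5, 0.0, 255.1], [0.0, 484.5, 188.0], [0.0, 0.0, 1.0]] [[-0.01, 0.987, -0.163, 0.31], [-1.0, -0.009, 0.006, -0.004], [0.005, 0.163, 0.987, 1.319], [0.0, 0.0, 0.0, 1.0]] ['mtx', 'pose']
side [[420.3, 0.0, 255.2], [0.0, 420.3, 188.2], [0.0, 0.0, 1.0]] [[-0.999, 0.003, -0.035, 0.479], [-0.032, -0.46, 0.887, 0.869], [-0.014, 0.888, 0.46, 0.521], [0.0, 0.0, 0.0, 1.0]] ['mtx', 'pose']
0.1 [ 0.1674839  -0.49731929  0.255567  ] [[0.948, 0.319, -0.0], [0.319, -0.948, 0.001], [0.0, -0.001, -1.0]] 0.08544806452196316
```

View pics/top0.png

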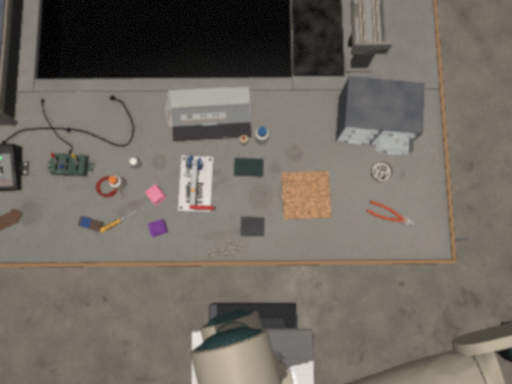

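View pics/side0.png

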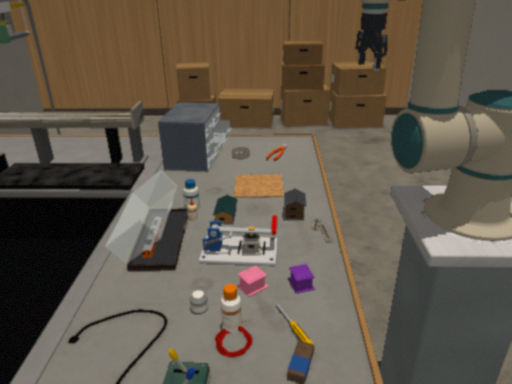

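The top view shows the white jig at about (196,183) with its red handle at (203,208), and the mat at (306,195). Pink (155,194) and purple (158,228) look-alikes lie nearby, with dark houses at (249,167) and (253,226). The grey hut under the clamp arm is the one that fits. I'll confirm it in a crop.

```bash
cat > h.py <<'E'
import cv2,numpy as np
from workcell import sense, imaging
def ray(n,u,v):
    c=imaging.calibration(n);K=c["mtx"];P=c["pose"]
    d=np.array([(u-K[0,2])/K[0,0],-(v-K[1,2])/K[1,1],-1.]);return P[:3,3],P[:3,:3]@d
def onz(n,u,v,z):
    o,d=ray(n,u,v);return o+d*(z-o[2])/d[2]
def proj(n,p):
    c=imaging.calibration(n);K=c["mtx"];P=c["pose"];q=P[:3,:3].T@(np.array(p)-P[:3,3])
    return K[0,0]*q[0]/-q[2]+K[0,2],-K[1,1]*q[1]/-q[2]+K[1,2]
def tri(u1,u2):
    a,d=ray("top",*u1);b,e=ray("side",*u2)
    s=np.linalg.lstsq(np.c_[d,-e],b-a,rcond=None)[0];p,q=a+s[0]*d,b+s[1]*e
    return (p+q)/2,np.linalg.norm(p-q)
E
python3 - <<'E'
from h import *
t=cv2.imread("pics/top0.png");s=cv2.imread("pics/side0.png")
a=cv2.resize(t[145:225,165:225],None,fx=7,fy=7,interpolation=cv2.INTER_CUBIC)
b=cv2.resize(s[205:275,195:290],None,fx=4,fy=4,interpolation=cv2.INTER_CUBIC)
im=np.zeros((560,800,3),np.uint8);im[:560,:420]=a;im[:280,420:800]=b
cv2.imwrite("pics/c1.png",im)
for n,i,x0,x1,y0,y1 in(("top",t,170,230,150,225),("side",s,190,300,200,280)):
    c=i[y0:y1,x0:x1].astype(int);m=((c[...,2]>110)&(c[...,1]<70)&(c[...,0]<80)).astype(np.uint8)
    p=cv2.findNonZero(m).reshape(-1,2)+[x0,y0];print(n,len(p),p.mean(0),p.min(0),p.max(0),cv2.minAreaRect(p.astype(np.float32)))
    w=(c.min(-1)>170).astype(np.uint8);w=cv2.morphologyEx(w,cv2.MORPH_CLOSE,np.ones((9,9)));p=cv2.findNonZero(w).reshape(-1,2)+[x0,y0]
    r=cv2.boxPoints(cv2.minAreaRect(p.astype(np.float32)));print(r.round(1).tolist())
    if n=="top":print([onz(n,*q,.01).round(3).tolist() for q in r])
c=t[160:230,270:345];m=cv2.inRange(cv2.cvtColor(c,cv2.COLOR_BGR2HSV),(5,80,80),(25,255,255))
m=cv2.morphologyEx(m,cv2.MORPH_OPEN,np.ones((3,3)))
r=cv2.boxPoints(cv2.minAreaRect((cv2.findNonZero(m).reshape(-1,2)+[270,160]).astype(np.float32)));print("mat",r.tolist(),onz("top",*r.mean(0),.004),[onz("top",*q,.004).round(3).tolist() for q in r])
E
```

```text
top 12 [204.83333333 207.25      ] [195 207] [212 208] ((203.5, 207.5), (1.0, 17.0), 90.0)
[[178.0, 209.6999969482422], [180.8000030517578, 155.60000610351562], [212.39999389648438, 157.1999969482422], [209.60000610351562, 211.39999389648438]]
[[0.468, 0.198, 0.01], [0.618, 0.193, 0.01], [0.613, 0.106, 0.01], [0.462, 0.113, 0.01]]
side 95 [267.81052632 222.63157895] [190 201] [276 234] ((235.30166625976562, 210.34207153320312), (90.13288879394531, 18.530494689941406), 20.09522819519043)
[[200.0, 259.1000061035156], [201.39999389648438, 226.89999389648438], [276.0, 230.10000610351562], [274.6000061035156, 262.29998779296875]]
mat [[281.2339782714844, 172.3811492919922], [328.4924621582031, 170.32643127441406], [330.5169982910156, 216.8905792236328], [283.2585144042969, 218.94529724121094]] [ 0.50691633 -0.15101828  0.004     ] [[0.57, -0.084, 0.004], [0.574, -0.216, 0.004], [0.445, -0.217, 0.004], [0.441, -0.088, 0.004]]
```

View pics/c1.png

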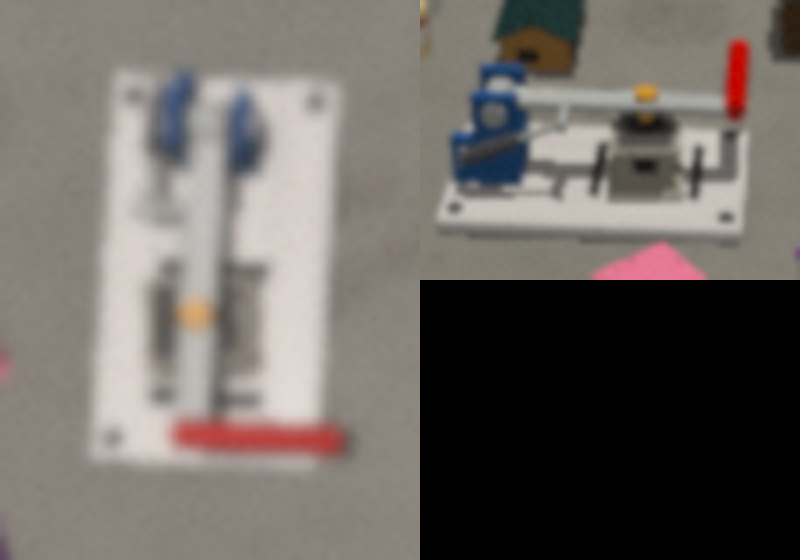

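The crop confirms it: the grey hut sits under the strap at crop (207,322), with the orange pad knob at (196,316). The red bar runs from crop (175,435) to (345,441), towards world -y. The hinge is on the far (+x) side.

```bash
python3 - <<'E'
from h import *
T=lambda u,v:(u/7+165-.43,v/7+145-.43); S=lambda u,v:((u-420)/4+195-.37,v/4+205-.37)
f=lambda p:np.round(p,4).tolist()
print("bar ends z=.054",f(onz("top",*T(173,434),.054)),f(onz("top",*T(345,441),.054)))
print("tri tip/arm end",*[ (f(a),round(b,4)) for a,b in(tri(T(340,441),S(739,44)),tri(T(180,435),S(736,112)))])
print("strap axis far",f(onz("top",*T(210,110),.057)),"near",f(onz("top",*T(198,415),.057)))
print("knob",f(onz("top",*T(196,316),.062)), [ (f(a),round(b,4)) for a,b in [tri(T(196,316),S(646,92))]])
print("roof corners z=.04",[f(onz("top",*T(*q),.04)) for q in((152,268),(265,268),(262,375),(150,372))])
print("blue hinge",[f(onz("top",*T(*q),.054)) for q in((178,125),(240,130))])
print("hut front wall side base/top z", [f(onz("side",*S(*q),z)) for q,z in(((612,197),.01),((680,199),.01),((613,146),.04),((678,146),.04))])
print("box",[f(onz("top",*q,z)) for q,z in(((172,138),.0),((250,136),.0))],[ (f(a),round(b,4)) for a,b in [tri((167,91),(160,171)),tri((250,88),(178,207))]])
E
```

```text
bar ends z=.054 [0.4705, 0.162, 0.054] [0.4672, 0.0974, 0.054]
tri tip/arm end ([0.4681, 0.0992, 0.0552], np.float64(0.0019)) ([0.4707, 0.1596, 0.052], np.float64(0.0006))
strap axis far [0.5942, 0.1491, 0.057] near [0.4772, 0.1523, 0.057]
knob [0.514, 0.1529, 0.062] [([0.5154, 0.1532, 0.0593], np.float64(0.002))]
roof corners z=.04 [[0.5363, 0.1727, 0.04], [0.5359, 0.1294, 0.04], [0.4946, 0.1303, 0.04], [0.4961, 0.1729, 0.04]]
blue hinge [[0.5891, 0.1616, 0.054], [0.5869, 0.1379, 0.054]]
hut front wall side base/top z [[0.5337, 0.1746, 0.01], [0.4991, 0.1758, 0.01], [0.5325, 0.1728, 0.04], [0.4999, 0.1724, 0.04]]
box [[0.6715, 0.2199, 0.0], [0.6755, 0.0011, 0.0]] [([0.7008, 0.1935, 0.2128], np.float64(0.0534)), ([0.7483, -0.0017, 0.0349], np.float64(0.1032))]
```

arm_command(slide=[[1.3,1.6,0],[2.6,3.2,0],[4,4.8,0],[5.3,6.4,0],[6.5,8,0]], angular=[[0,0,5],[0,0,10],[0,0,15],[0,0,20],[0,0,25]], jaw=0.35, grip_force=40)

```text
time: 0.52
tcp_pos: [0.3003, -0.3347, 0.2559]
orientation: [[0.721, 0.692, -0.0], [0.692, -0.721, 0.0], [0.0, -0.0, -1.0]]
ft_force: [1.0, -0.6, -0.3]
opening: 0.0301
gripper_force: 0.0
```

arm_command(slide=[[0.8,1.6,0],[1.6,3.2,0],[2.4,4.8,0],[3.2,6.4,0],[4,8,0]], angular=[[0,0,5],[0,0,10],[0,0,15],[0,0,20],[0,0,25]])

```text
time: 0.93
tcp_pos: [0.393, -0.148, 0.2562]
orientation: [[0.361, 0.933, 0.0], [0.933, -0.361, -0.0], [-0.0, 0.0, -1.0]]
ft_force: [0.9, -1.2, 0.7]
opening: 0.0299
gripper_force: 0.0
```

arm_command(slide=[[0.3,1.6,-0.8],[0.6,3.2,-1.6],[0.9,4.8,-2.4],[1.2,6.4,-3.2],[1.5,8,-4]], angular=[[0,0,4],[0,0,8],[0,0,12],[0,0,16],[0,0,19]])

```text
time: 1.35
tcp_pos: [0.4269, 0.0356, 0.1634]
orientation: [[0.038, 0.999, 0.0], [0.999, -0.038, -0.0], [-0.0, 0.0, -1.0]]
ft_force: [0.7, 0.2, -0.6]
opening: 0.0301
gripper_force: 0.0
```

arm_command(slide=[[0,0,0],[0,0,0],[0,0,0],[0,0,0],[0,0,0]], angular=[[0,0,0],[0,0,0],[0,0,0],[0,0,0],[0,0,0]])

```text
time: 1.77
tcp_pos: [0.4275, 0.0326, 0.1652]
orientation: [[0.044, 0.999, 0.002], [0.999, -0.044, -0.0], [-0.0, 0.002, -1.0]]
ft_force: [-0.1, -0.5, -0.1]
opening: 0.0299
gripper_force: 0.0
```

arm_command(slide=[[0.6,1.2,0],[1.2,2.4,-0.3],[1.64,3.2,-0.8],[1.64,3.2,-1.5],[1.64,3.2,-1.8]], angular=[[0,0,0],[0,0,0],[0,0,0],[0,0,0],[0,0,0]])

```text
time: 2.18
tcp_pos: [0.468, 0.1134, 0.1178]
orientation: [[0.042, 0.999, -0.002], [0.999, -0.042, -0.0], [-0.001, -0.002, -1.0]]
ft_force: [-0.1, -0.5, -0.2]
opening: 0.0297
gripper_force: 0.0
```

```bash
python3 - <<'E'
from h import *
a=imaging.get_image("top");b=imaging.get_image("side")
im=np.zeros((480,800,3),np.uint8)
im[:,:300]=cv2.resize(a[135:231,170:230],None,fx=5,fy=5,interpolation=2);im[:400,300:800]=cv2.resize(b[170:270,185:310],None,fx=4,fy=4,interpolation=2)
cv2.imwrite("pics/c2.png",im);s=sense();print(s["tcp_pos"],s["time"])
E
```

```text
[0.46742794 0.11265882 0.11815835] 2.2833
```

View pics/c2.png

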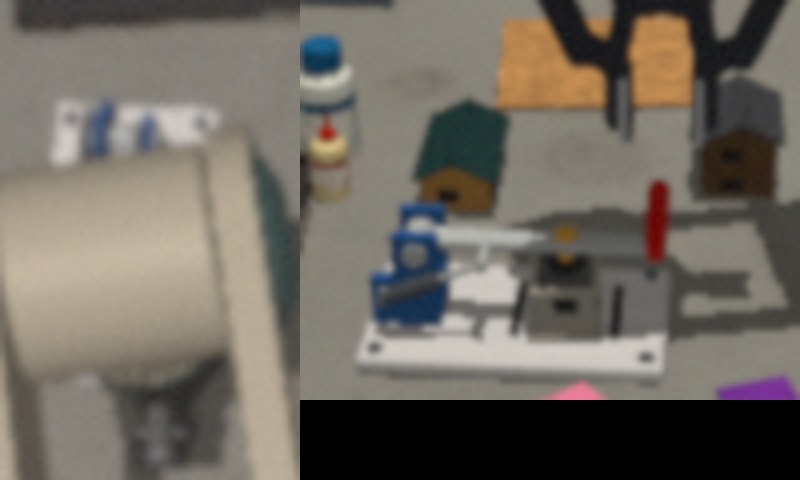

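The side view shows the fingertips at crop (625,135) and (705,140), straddling the red bar (655,190–255) in x. I can descend.

arm_command(slide=[[0,0,-0.8],[0,0,-1.6],[0,0,-2.25],[0,0,-2.25],[0,0,-2.25]], angular=[[0,0,0],[0,0,0],[0,0,0],[0,0,0],[0,0,0]])

```text
time: 2.7
tcp_pos: [0.4683, 0.1129, 0.064]
orientation: [[0.043, 0.999, 0.0], [0.999, -0.043, -0.0], [-0.0, 0.0, -1.0]]
ft_force: [-0.3, 1.4, 1.2]
opening: 0.0297
gripper_force: 0.0
```

arm_command(slide=[[0,0,0],[0,0,0],[0,0,0],[0,0,0],[0,0,0]], angular=[[0,0,0],[0,0,0],[0,0,0],[0,0,0],[0,0,0]], jaw=0, grip_force=40)

```text
time: 3.12
tcp_pos: [0.4686, 0.1135, 0.0652]
orientation: [[0.042, 0.999, 0.001], [0.999, -0.042, -0.0], [-0.0, 0.001, -1.0]]
ft_force: [-4.2, -2.4, 4.6]
opening: 0.0106
gripper_force: 39.1
```

arm_command(slide=[[0.03,0,0.57],[0.14,0,1.14],[0.31,-0.01,1.69],[0.54,-0.02,2.22],[0.84,-0.03,2.71]], angular=[[0,0,0],[0,0,0],[0,0,0],[0,0,0],[0,0,0]])

```text
time: 3.53
tcp_pos: [0.4865, 0.1127, 0.1314]
orientation: [[0.042, 0.999, -0.008], [0.999, -0.042, -0.001], [-0.001, -0.008, -1.0]]
ft_force: [-15.0, -0.7, 3.3]
opening: 0.0102
gripper_force: 39.3
```

arm_command(slide=[[0.35,-0.01,0.45],[0.76,-0.03,0.86],[1.21,-0.05,1.22],[1.7,-0.07,1.52],[2.22,-0.09,1.76]], angular=[[0,0,0],[0,0,0],[0,0,0],[0,0,0],[0,0,0]])

```text
time: 3.95
tcp_pos: [0.5452, 0.1101, 0.1797]
orientation: [[0.042, 0.999, 0.003], [0.999, -0.042, -0.001], [-0.001, 0.003, -1.0]]
ft_force: [-6.1, -4.3, 7.6]
opening: 0.0104
gripper_force: 40.9
```

arm_command(slide=[[0.46,-0.02,0.15],[0.92,-0.04,0.26],[1.4,-0.06,0.32],[1.88,-0.08,0.32],[2.36,-0.1,0.29]], angular=[[0,0,0],[0,0,0],[0,0,0],[0,0,0],[0,0,0]])

```text
time: 4.37
tcp_pos: [0.6046, 0.1073, 0.1842]
orientation: [[0.043, 0.999, 0.002], [0.999, -0.043, -0.001], [-0.001, 0.002, -1.0]]
ft_force: [1.4, -2.8, 7.3]
opening: 0.0105
gripper_force: 43.0
```

Release slightly, then rise straight up.

arm_command(slide=[[0,0,0],[0,0,0],[0,0,0],[0,0,0],[0,0,0]], angular=[[0,0,0],[0,0,0],[0,0,0],[0,0,0],[0,0,0]], jaw=0.4)

```text
time: 4.78
tcp_pos: [0.6037, 0.108, 0.183]
orientation: [[0.042, 0.999, 0.002], [0.999, -0.042, -0.0], [-0.0, 0.002, -1.0]]
ft_force: [3.7, -2.1, 0.1]
opening: 0.0341
gripper_force: 1.9
```

arm_command(slide=[[0,0,0.6],[0,0,1.4],[0,0,2.2],[0,0,3],[0,0,3]], angular=[[0,0,0],[0,0,0],[0,0,0],[0,0,0],[0,0,0]])

```text
time: 5.2
tcp_pos: [0.6041, 0.1088, 0.2626]
orientation: [[0.041, 0.999, 0.007], [0.999, -0.041, 0.001], [0.002, 0.007, -1.0]]
ft_force: [0.4, -1.1, 0.4]
opening: 0.0342
gripper_force: 0.0
```

arm_command(slide=[[-1,-1.3,0],[-2,-2.6,0],[-3,-3.9,0],[-4,-5.2,0],[-4.5,-6,0]], angular=[[0,0,-7],[0,0,-14],[0,0,-21],[0,0,-28],[0,0,-35]])

```text
time: 5.62
tcp_pos: [0.4884, -0.0434, 0.2565]
orientation: [[0.613, 0.79, -0.002], [0.79, -0.613, 0.0], [-0.001, -0.001, -1.0]]
ft_force: [0.6, -0.7, -0.0]
opening: 0.0346
gripper_force: 0.0
```

```bash
python3 - <<'E'
from h import *
a=imaging.get_image("top");b=imaging.get_image("side")
im=np.zeros((560,800,3),np.uint8)
im[:,:420]=cv2.resize(a[145:225,165:225],None,fx=7,fy=7,interpolation=2);im[:400,420:]=cv2.resize(b[170:270,195:290],None,fx=4,fy=4,interpolation=2)
cv2.imwrite("pics/c3.png",im);s=sense();print(s["tcp_pos"],s["time"],s["opening"])
E
```

```text
[ 0.48915948 -0.04382945  0.2569054 ] 5.7167 0.03435421564445534
```

View pics/c3.png

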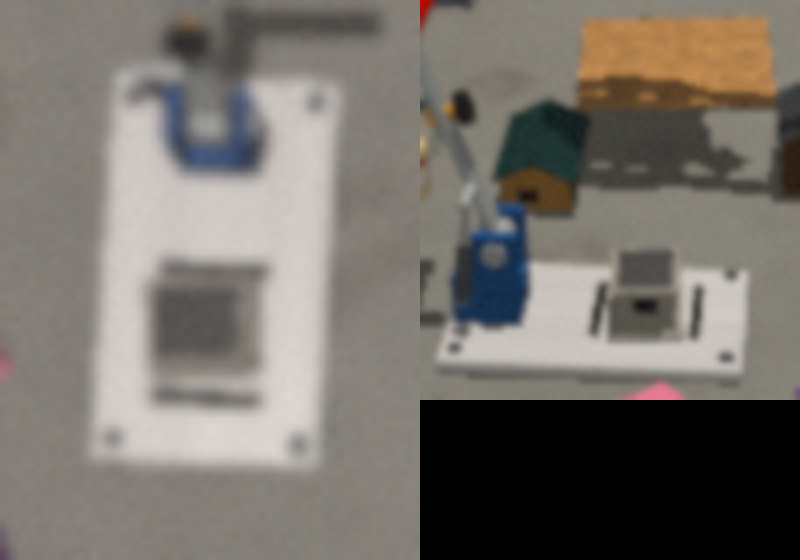

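The clamp arm stands fully back on its stop: strap and bar at the top of the crop, bar around (300,22). The hut is still in place between its strips, at crop (205,322), and unobstructed.

arm_command(slide=[[0.2,1.3,0],[0.4,2.6,0],[0.6,3.9,0],[0.8,5.2,0],[1,6.5,0]], angular=[[0,0,-7],[0,0,-14],[0,0,-21],[0,0,-28],[0,0,-35]], jaw=1)

```text
time: 6.13
tcp_pos: [0.5156, 0.1223, 0.2565]
orientation: [[0.95, 0.311, -0.001], [0.311, -0.95, 0.0], [-0.001, -0.001, -1.0]]
ft_force: [-0.0, 0.1, -0.7]
opening: 0.0856
gripper_force: 0.0
```

arm_command(slide=[[0.05,0.5,-0.3],[0.05,1,-0.8],[0.05,1.3,-1.5],[0.05,1.3,-2.2],[0.05,1.3,-3]], angular=[[0,0,-7],[0,0,-14],[0,0,-19.5],[0,0,-19.5],[0,0,-19.5]])

```text
time: 6.55
tcp_pos: [0.5168, 0.154, 0.1811]
orientation: [[1.0, -0.017, -0.001], [-0.017, -1.0, 0.0], [-0.001, -0.0, -1.0]]
ft_force: [-0.7, 1.0, 0.6]
opening: 0.0852
gripper_force: 0.0
```

arm_command(slide=[[0,0,0],[0,0,0],[0,0,0],[0,0,0],[0,0,0]], angular=[[0,0,0],[0,0,0],[0,0,0],[0,0,0],[0,0,0]])

```text
time: 6.97
tcp_pos: [0.5178, 0.1525, 0.1836]
orientation: [[1.0, -0.02, 0.002], [-0.02, -1.0, 0.001], [0.002, -0.001, -1.0]]
ft_force: [-0.1, 0.6, -0.1]
opening: 0.0855
gripper_force: 0.0
```

arm_command(slide=[[-0.07,-0.06,-1.2],[-0.07,-0.06,-2.4],[-0.07,-0.06,-3.4],[-0.07,-0.06,-4.2],[-0.07,-0.06,-4.8]], angular=[[0,0,-1.2],[0,0,-1.2],[0,0,-1.2],[0,0,-1.2],[0,0,-1.2]])

```text
time: 7.38
tcp_pos: [0.5152, 0.1507, 0.0608]
orientation: [[0.999, -0.041, -0.001], [-0.041, -0.999, -0.0], [-0.001, 0.0, -1.0]]
ft_force: [0.1, 0.1, -0.5]
opening: 0.0857
gripper_force: 0.0
```

arm_command(slide=[[0,0,-0.3],[0,0,-0.6],[0,0,-0.88],[0,0,-0.88],[0,0,-0.88]], angular=[[0,0,0],[0,0,0],[0,0,0],[0,0,0],[0,0,0]])

```text
time: 7.8
tcp_pos: [0.5159, 0.1509, 0.0407]
orientation: [[0.999, -0.041, 0.001], [-0.041, -0.999, 0.0], [0.001, -0.0, -1.0]]
ft_force: [0.3, 0.0, 0.6]
opening: 0.0854
gripper_force: 0.0
```

```bash
python3 - <<'E'
from h import *
b=imaging.get_image("side")
cv2.imwrite("pics/c4.png",cv2.resize(b[170:290,190:310],None,fx=5,fy=5,interpolation=2));s=sense();print(s["tcp_pos"],s["time"],s["ft_force"])
E
```

```text
[0.51612233 0.15092387 0.0410665 ] 7.85 [ 0.55730208  0.00232269 -0.14694154]
```

View pics/c4.png

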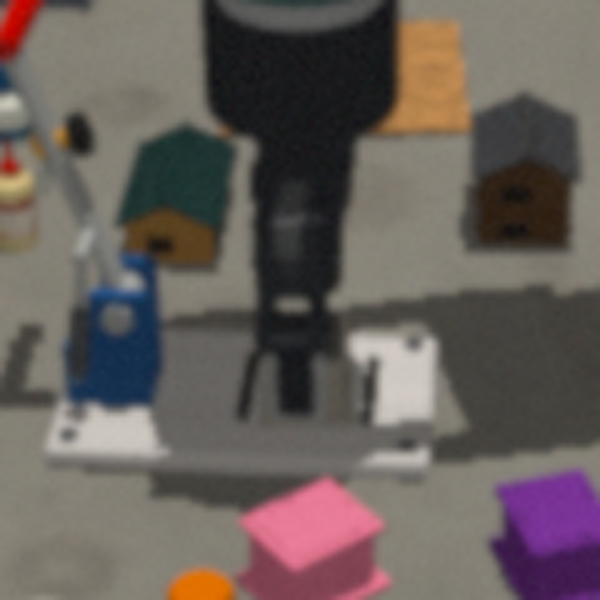

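The finger at crop (297,380) sits roughly central on the hut's wall (260–355), clear of the strips. I'll close the gripper.

arm_command(slide=[[-0.08,0,0],[-0.08,0,0],[-0.08,0,0],[-0.08,0,0],[-0.08,0,0]], angular=[[0,0,0],[0,0,0],[0,0,0],[0,0,0],[0,0,0]], jaw=0, grip_force=30)

```text
time: 8.27
tcp_pos: [0.514, 0.1509, 0.0408]
orientation: [[0.999, -0.041, 0.001], [-0.041, -0.999, 0.0], [0.001, -0.0, -1.0]]
ft_force: [-0.8, 0.6, 2.9]
opening: 0.0436
gripper_force: 32.0
```

arm_command(slide=[[0,0,0],[0,0,0],[0,0,0],[0,0,0],[0,0,0]], angular=[[0,0,0],[0,0,0],[0,0,0],[0,0,0],[0,0,0]])

```text
time: 8.68
tcp_pos: [0.5139, 0.1509, 0.0408]
orientation: [[0.999, -0.041, 0.001], [-0.041, -0.999, 0.0], [0.001, -0.0, -1.0]]
ft_force: [-0.4, -0.1, 5.7]
opening: 0.0433
gripper_force: 32.3
```

arm_command(slide=[[0,0,0.3],[0,0,0.8],[0,0,1.5],[0,0,2.3],[0,0,3]], angular=[[0,0,0],[0,0,0],[0,0,0],[0,0,0],[0,0,0]], grip_force=40)

```text
time: 9.1
tcp_pos: [0.5136, 0.1508, 0.117]
orientation: [[0.999, -0.041, 0.0], [-0.041, -0.999, -0.0], [0.0, 0.0, -1.0]]
ft_force: [0.5, -0.6, -0.5]
opening: 0.0435
gripper_force: 41.6
```

arm_command(slide=[[0,-0.2,0.7],[0,-0.7,1.2],[0,-1.5,1.4],[0,-2.5,1.4],[-0.05,-3.5,1.4]], angular=[[0,0,0],[0,0,0],[0,0,0],[0,0,0],[0,0,0]])

```text
time: 9.52
tcp_pos: [0.5123, 0.0619, 0.1512]
orientation: [[0.999, -0.04, 0.001], [-0.04, -0.999, -0.0], [0.001, 0.0, -1.0]]
ft_force: [-0.3, -1.1, -1.7]
opening: 0.0429
gripper_force: 41.7
```

arm_command(slide=[[0,-1,0],[0,-2,0],[0,-3,0],[-0.1,-4,0],[-0.1,-5,0]], angular=[[0,0,0],[0,0,0],[0,0,0],[0,0,0],[0,0,0]])

```text
time: 9.93
tcp_pos: [0.5091, -0.0636, 0.1505]
orientation: [[0.999, -0.042, -0.0], [-0.042, -0.999, -0.0], [-0.0, 0.0, -1.0]]
ft_force: [0.5, -0.7, -1.4]
opening: 0.0434
gripper_force: 41.7
```

arm_command(slide=[[0,-1,0],[0,-2,0],[0,-2.8,0],[-0.1,-3.4,0],[-0.1,-3.6,0]], angular=[[0,0,0],[0,0,0],[0,0,0],[0,0,0],[0,0,0]])

```text
time: 10.35
tcp_pos: [0.5064, -0.1542, 0.1504]
orientation: [[0.999, -0.044, -0.001], [-0.044, -0.999, -0.001], [-0.001, 0.001, -1.0]]
ft_force: [0.7, -0.1, -1.3]
opening: 0.0433
gripper_force: 41.7
```

arm_command(slide=[[0,0,0],[0,0,0],[0,0,0],[0,0,0],[0,0,0]], angular=[[0,0,0],[0,0,0],[0,0,0],[0,0,0],[0,0,0]])

```text
time: 10.77
tcp_pos: [0.5074, -0.1509, 0.1502]
orientation: [[0.999, -0.04, -0.0], [-0.04, -0.999, -0.0], [-0.0, 0.0, -1.0]]
ft_force: [-0.1, -0.2, -1.0]
opening: 0.0429
gripper_force: 41.7
```

```bash
python3 - <<'E'
from h import *
b=imaging.get_image("side")
cv2.imwrite("pics/c5.png",cv2.resize(b[100:260,180:320],None,fx=3.7,fy=3.7,interpolation=2));s=sense();print(s["tcp_pos"],s["time"],s["ft_force"])
E
```

```text
[ 0.50743036 -0.15103671  0.15024147] 10.8167 [-0.11966936  0.3425614  -0.49518734]
```

View pics/c5.png

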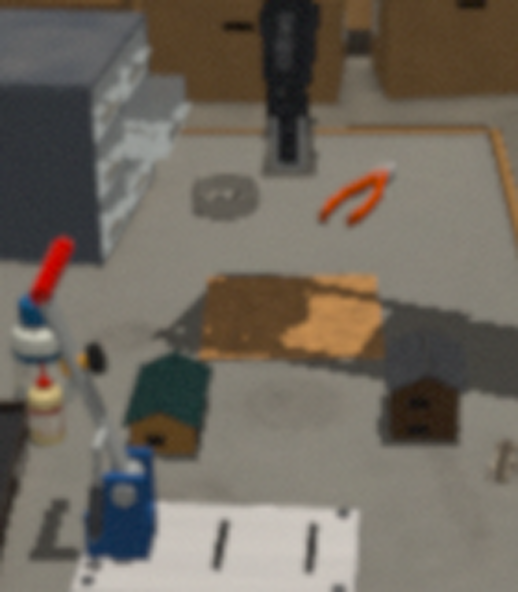

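The hut hangs upright between the fingers at crop (290,150), and the clamp stays open. Now I lower it.

arm_command(slide=[[0,0,-1.1],[0,0,-2.2],[0,0,-3.2],[0,0,-3.9],[0,0,-4.3]], angular=[[0,0,0],[0,0,0],[0,0,0],[0,0,0],[0,0,0]])

```text
time: 11.23
tcp_pos: [0.5061, -0.1508, 0.0401]
orientation: [[0.999, -0.041, -0.004], [-0.041, -0.999, 0.001], [-0.004, -0.001, -1.0]]
ft_force: [-0.2, 0.9, -1.5]
opening: 0.043
gripper_force: 41.7
```

arm_command(slide=[[0,0,-0.05],[0,0,-0.1],[0,0,-0.15],[0,0,-0.2],[0,0,-0.22]], angular=[[0,0,0],[0,0,0],[0,0,0],[0,0,0],[0,0,0]])

```text
time: 11.65
tcp_pos: [0.5079, -0.1519, 0.0382]
orientation: [[0.999, -0.041, 0.002], [-0.041, -0.999, -0.001], [0.002, 0.001, -1.0]]
ft_force: [-0.3, -0.5, -1.1]
opening: 0.043
gripper_force: 41.7
```

arm_command(slide=[[0,0,-0.02],[0,0,-0.04],[0,0,-0.06],[0,0,-0.08],[0,0,-0.08]], angular=[[0,0,0],[0,0,0],[0,0,0],[0,0,0],[0,0,0]])

```text
time: 12.07
tcp_pos: [0.5073, -0.1517, 0.0351]
orientation: [[0.999, -0.041, -0.0], [-0.041, -0.999, -0.0], [-0.0, 0.0, -1.0]]
ft_force: [-0.0, -0.9, -0.7]
opening: 0.0434
gripper_force: 41.7
```

arm_command(slide=[[0,0,-0.01],[0,0,-0.02],[0,0,-0.03],[0,0,-0.04],[0,0,-0.05]], angular=[[0,0,0],[0,0,0],[0,0,0],[0,0,0],[0,0,0]])

```text
time: 12.48
tcp_pos: [0.5075, -0.1517, 0.0348]
orientation: [[0.999, -0.041, 0.0], [-0.041, -0.999, -0.0], [0.0, 0.0, -1.0]]
ft_force: [-5.2, 1.6, 8.8]
opening: 0.0431
gripper_force: 42.8
```

arm_command(slide=[[0,0,-0.01],[0,0,-0.02],[0,0,-0.03],[0,0,-0.03],[0,0,-0.03]], angular=[[0,0,0],[0,0,0],[0,0,0],[0,0,0],[0,0,0]])

```text
time: 12.9
tcp_pos: [0.5078, -0.1518, 0.0348]
orientation: [[0.999, -0.041, 0.001], [-0.041, -0.999, -0.0], [0.001, 0.0, -1.0]]
ft_force: [-6.1, 1.9, 11.4]
opening: 0.0429
gripper_force: 43.2
```

Contact. I'll back off the press a little, release, and rise.

arm_command(slide=[[0,0,0.05],[0,0,0.05],[0,0,0.05],[0,0,0.05],[0,0,0.05]], angular=[[0,0,0],[0,0,0],[0,0,0],[0,0,0],[0,0,0]])

```text
time: 13.32
tcp_pos: [0.5076, -0.1518, 0.0348]
orientation: [[0.999, -0.041, 0.001], [-0.041, -0.999, -0.0], [0.001, 0.0, -1.0]]
ft_force: [-2.4, 0.5, 5.2]
opening: 0.0432
gripper_force: 42.3
```

arm_command(slide=[[0,0,0],[0,0,0],[0,0,0],[0,0,0],[0,0,0]], angular=[[0,0,0],[0,0,0],[0,0,0],[0,0,0],[0,0,0]], jaw=1)

```text
time: 13.73
tcp_pos: [0.5072, -0.1516, 0.0342]
orientation: [[0.999, -0.041, -0.0], [-0.041, -0.999, 0.0], [-0.0, -0.0, -1.0]]
ft_force: [0.2, 0.2, 0.2]
opening: 0.0853
gripper_force: 0.0
```

arm_command(slide=[[0,0,0.4],[0,0,1.2],[0,0,2.4],[0,0,3.6],[0,0,4.8]], angular=[[0,0,0],[0,0,0],[0,0,0],[0,0,0],[0,0,0]])

```text
time: 14.15
tcp_pos: [0.5071, -0.1516, 0.1565]
orientation: [[0.999, -0.041, 0.0], [-0.041, -0.999, -0.0], [0.0, 0.0, -1.0]]
ft_force: [-0.5, 0.7, -0.3]
opening: 0.0853
gripper_force: 0.0
```

arm_command(slide=[[-0.2,-1.2,0.5],[-0.4,-2.4,1],[-0.6,-3.6,1.5],[-0.8,-4.8,2],[-1,-6,2]], angular=[[0,0,0],[0,0,0],[0,0,0],[0,0,0],[0,0,0]])

```text
time: 14.57
tcp_pos: [0.4827, -0.3035, 0.2086]
orientation: [[0.999, -0.041, 0.005], [-0.041, -0.999, -0.003], [0.005, 0.003, -1.0]]
ft_force: [1.4, -0.4, -0.6]
opening: 0.0855
gripper_force: 0.0
```

arm_command(slide=[[0,0,0],[0,0,0],[0,0,0],[0,0,0],[0,0,0]], angular=[[0,0,0],[0,0,0],[0,0,0],[0,0,0],[0,0,0]])

```text
time: 14.98
tcp_pos: [0.4826, -0.3006, 0.2045]
orientation: [[0.999, -0.04, -0.0], [-0.04, -0.999, 0.0], [-0.0, -0.0, -1.0]]
ft_force: [-0.0, 0.7, -0.3]
opening: 0.0859
gripper_force: 0.0
```

```bash
python3 - <<'E'
from h import *
a=imaging.get_image("top");b=imaging.get_image("side")
im=np.zeros((520,800,3),np.uint8)
im[:300,:400]=cv2.resize(a[155:230,250:350],None,fx=4,fy=4,interpolation=2);im[:520,400:]=cv2.resize(b[130:260,200:300],None,fx=4,fy=4,interpolation=2)
cv2.imwrite("pics/c6.png",im);s=sense();print(s["tcp_pos"],s["time"],s["ft_force"])
print("expected hut base px (top):",proj("top",(.507,-.151,.004)))
E
```

```text
[ 0.48260742 -0.30082746  0.20449323] 15.0833 [ 0.39205455 -0.36030431 -0.27393118]
expected hut base px (top): (np.float64(305.86802027897335), np.float64(194.6057981392561))
```

View pics/c6.png

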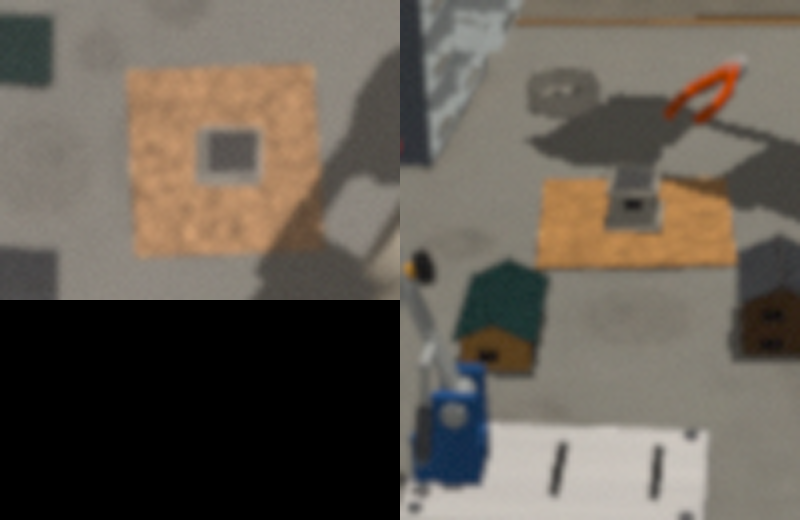

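The hut stands upright at the mat's centre (crop (231,157) on a mat centred at about (225,160)). The clamp is open and the gripper is clear.

```bash
python3 -c "
from workcell import ticket
print(ticket.finish_job())"
```

```text
the job is handed in; nothing more can be done
None
```

The hut is standing upright near the middle of the cork mat, the clamp is open on its stop, and I handed the job in at about 15 s; the hand-in call gave no verdict.

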